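# Take a heated tube from the latched block shaker, vortex it and rack it

### The arm

A 6-joint arm with a two-finger parallel gripper is mounted at the origin on the work surface. World frame = base frame: x ahead of the robot, y to its left, z up, the work surface at z = 0. Lengths are in m, angles in degrees, forces in N, time in s.
With the tool pointing down it reaches from about 0.35 to 0.875 m from the base axis. Payload 4.2 kg.
Tool frame: the origin (TCP) lies midway between the tips of the shut fingers; the grasp point (between the pads) lies 19 mm behind it; y points along the fingers, z is the direction in which the jaws open and shut, and the axes are right-handed (so a half turn about y gives the same grasp; the last joint's range is limited). The gripper opens to 87 mm and grips with 3 to 60 N. Pads are 19 mm wide; open, the fingers measure 117 mm over their backs; the gripper's body (75 mm by 190 mm) begins 51 mm behind the grasp point.
Start: joints at [-56.517, 22.042, 0.453, 0, -68.411, -14.817], TCP at [0.2, -0.592, 0.223] pointing down, gripper open.
Joint ranges: [-179.83, 179.83], [-69.29, 118.12], [-61.27, 80.66], [-181.25, 117.63], [-171.15, -9.14], [-177.46, 177.46]. Speed limits (degrees/s): [159.86, 159.86, 180, 180, 180, 180].

### API

Orientations are given as [roll, pitch, yaw] about the fixed x, y, z axes, in that order (R = Rz(yaw) Ry(pitch) Rx(roll)).
In Python, from workcell import env gives the robot as it stands. The module is installed in compiled form; this text tells all that it offers. Calls block until the motion is done:
- env.goto(position, orientation): joint-space move of the TCP to a pose.
- env.move_straight(position, rotation=None, rate=0.15, force_limit=None): straight line of the TCP; rotation=None keeps the orientation; rate is the mean speed in m/s. With force_limit (N) it stops when the force on the tool has changed by that much, and returns True; else False.
- env.set_joints(angles): joint-space move.
- env.gripper_to(opening, grasp_force=None): opening from 0.0 (shut) to 1.0 (fully open); grasp_force is the grip in N (None keeps the last); returns when the fingers have stopped.
- env.dwell(seconds).
- env.inverse_kinematics(position, orientation): joint angles nearest the present ones, or None.
- env.read_state(): the state.
- env.grab_frame(name): name is "side" or "top"; returns a dict with "image" (384x512x3 uint8, blue, green, red), "fx", "fy", "cx", "cy" (pixels), "D" ([k1, k2, p1, p2, k3] as OpenCV has them; the pictures are not rectified), "position" and "orientation" of the camera in the world. Camera axes: x right, y up, looking along -z (the intrinsics and any distortion apply to the point x, -y, -z); pixel columns grow to the right and rows downward; lengths in m; the calibration is good to about 2 mm. A picture is of the moment at which its call begins. There is no depth.
A pose or a line that the arm cannot do raises env.Unreachable and nothing moves.
- env.close_job(): hands the job in, once; it reports no verdict.
Trained networks look in a picture, given as the dict that the camera call returned (one of the last four; its "shot" number tells which), for a name from the list of things; names that differ only in an ending like _2 or _b are one class to them, and where a whole thing is asked for, a point or a joint stands for the part that bears it (a point fixed in the world has none). Each returns a list of dicts, best first, with "score" (0 to 1); they miss things now and then, are a little off and sometimes report something else, mostly with a low value. They report only what shows in the picture. A call takes as long as a camera call. They do not tell look-alikes from the thing itself.
- env.search_frame(picture, thing): "xyz" ([x, y, z] in m, in world coordinates, good to about 4 mm: the middle of the surface that is visible of it).
- env.trace(picture, thing): "mask" (384x512 bool, what is visible of it).
The state is a dict: "clock": time; "joint_positions": joint angles; "qvel": joint speeds; "joint_torque": joint torques, N m; "position": TCP position; "tool_rot": TCP orientation; "force": force on the tool from outside, world axes, zero at the start; "wrist_torque": the same for the moment, N m; "opening": opening from 0.0 (shut) to 1.0 (fully open).
Only numpy, scipy, OpenCV 4.12 (cv2) and the standard library are available. Lean on these libraries where they do the work, as an engineer would, in place of code of your own. Each camera call takes 0.05 s, during which the arm holds its last target.

### The job

The tall tube in the heated block shaker is ready: slide the latch clear of the lid, swing the lid all the way up and leave it standing open, and lift the tall tube out. Press it foot first into the vortex mixer's rubber cup until the cup is fully down and hold it there for two seconds, then stand it upright, right down in any free hole of the tube rack and let go. Leave the other tubes in their holes and do not knock anything else on the bench about.

Things in the scene. Friction and masses are not known exactly. Their poses are not given: they have to be found in the camera images.
- shaker: heated block shaker fixed to the bench, 310 x 220 mm, deck 80 mm high, hood on top to 122 mm. Origin: on the bench under its middle; its own x points away from its control panel towards its lid hinge, y to its left, z up. The bare metal block in its deck (top 82 mm up, under the hood) has six round wells 18.5 mm wide and 40 mm deep (well floor 42 mm above the bench), at x = -30 and +15 mm, y = -34, 0 and +34 mm in its frame
- latch (a joint): slide latch in front of the lid: 0 to about 0.006 m = its steel hook lies over the ear at the lid's front edge and the lid cannot rise; it slides towards the shaker's own -y (its right, seen from its panel side), the ear is clear above 0.021 m, end stop at 0.028 m. Takes about 3 N, stays where it is left
- latch_tab (a point): the latch's upright thumb tab, 10 mm thick along the slide, 22 mm deep across it; this point is on its axis 9 mm under its top (tab top 131 mm above the bench, the hook under it reaches up to 105 mm). Axes as the shaker's
- lid (a joint): lid angle in rad: 0 shut, 1.57 upright, stop at 1.85. A stiff hinge: it takes about 5 N at the handle and stays where it is left
- lid_handle (a point): middle of the straight bar of the lid's D-shaped handle: round bar 12 mm thick, 90 mm long along the shaker's y, standing 45 mm off the lid's front face, 108 mm above the bench when shut. Moves with the lid on a circle about lid_hinge; it starts 40 mm towards the shaker's +y from the lid's middle
- lid_hinge (a point): middle of the lid's hinge line at the back of the shaker, 84 mm above the bench; the line runs along the shaker's y. The handle bar's middle is 225 mm in front of and 24 mm above it when the lid is shut
- sample_center (a point): the one tall tube in the block: a screw-cap plastic tube, 16 mm across with a conical foot and a 20 mm wide, 14 mm high cap at its top, 66 mm high, about 16 g, standing in one of the wells. Origin half-way up (33 mm above its foot), z along the tube. When it stands in the block its cap is 94 to 108 mm above the bench
- short1_center (a point): a short tube in the block, to be left there: a screw-cap plastic tube, 16 mm across with a conical foot and a 20 mm wide, 14 mm high cap at its top, 50 mm high. Origin half-way up
- short2_center (a point): a short tube in the block, to be left there: a screw-cap plastic tube, 16 mm across with a conical foot and a 20 mm wide, 14 mm high cap at its top, 50 mm high. Origin half-way up
- short3_center (a point): a short tube in the block, to be left there: a screw-cap plastic tube, 16 mm across with a conical foot and a 20 mm wide, 14 mm high cap at its top, 50 mm high. Origin half-way up
- vortex: vortex mixer fixed to the bench, 150 x 112 mm, 75 mm high housing, with a black rubber cup on top. Origin: on the bench under its middle
- cup (a joint): how far the rubber cup is pressed down, m: 0 at rest, 0.006 fully down. A spring pushes it up: about 3 N to start, 9 N fully down
- cup_floor (a point): middle of the floor inside the rubber cup, where the tube's foot goes; about 93.5 mm above the bench at rest. The cup is open upwards, 48 mm wide outside, about 34 mm at its mouth, 16 mm deep, narrowing downwards
- rack: tube rack fixed to the bench, 96 mm along its x, 152 mm along its y, 50 mm high. Origin: on the bench under its middle. Eight square holes 19 mm wide and 40 mm deep (hole floor 10 mm above the bench) at x = -23 and +23 mm, y = -54, -18, +18 and +54 mm in its frame. Three of them hold tubes
- stored1_center (a point): a tube already standing in the rack, to be left there: a screw-cap plastic tube, 16 mm across with a conical foot and a 20 mm wide, 14 mm high cap at its top, 66 mm high. Origin half-way up
- stored2_center (a point): a tube already standing in the rack, to be left there: a screw-cap plastic tube, 16 mm across with a conical foot and a 20 mm wide, 14 mm high cap at its top, 66 mm high. Origin half-way up
- stored3_center (a point): a tube already standing in the rack, to be left there: a screw-cap plastic tube, 16 mm across with a conical foot and a 20 mm wide, 14 mm high cap at its top, 66 mm high. Origin half-way up
- reagent: bystander: brown reagent bottle, 64 mm wide, 150 mm high; origin under its middle
- jar: bystander: white plastic jar, 52 mm wide, 70 mm high; origin under its middle
- beaker: bystander: glass beaker, 68 mm wide, 85 mm high; origin under its middle
- tipbox: bystander: pipette-tip box, 88 x 65 mm, 63 mm high; origin under its middle
- timer: bystander: flat bench timer, 50 x 68 mm, 16 mm high; origin under its middle
- pipette: bystander: a hand pipette lying on the bench, 220 mm long along its x, 24 mm thick; origin under its middle
Mind the look-alikes: they are no part of the job. What is shaped like the vortex but blue is not meant.

How it is judged (in metres and radians):
On the way, in this order (a step that is already met when the one before it is completed fails the run):
1. the latch is slid clear of the lid while the lid is still shut (value of joint latch above 0.021 m and value of joint lid below 0.1 rad), for 0.1 s.
2. the lid stands open (value of joint lid above 1.4 rad), for 0.1 s.
3. the tall tube, held in the gripper, presses the mixer's cup fully down for well over a second (value of joint cup above 0.005 m and distance between sample_center and cup_floor below 0.04 m and contact force between the fingers and sample above 1 N), for 1.4 s.
At the end, for the whole second after the job is handed in: The tall tube stands at rest and released in a free hole of the rack, within 4 mm of the hole's floor and within 0.2 rad of upright; the lid still stands open (over 1.3 rad) and the latch is still slid aside (over 15 mm) (x of sample_center in the frame of rack between -0.032 and 0.032 m and y of sample_center in the frame of rack between -0.063 and 0.063 m and z of sample_center in the frame of rack between 0.038 and 0.047 m and angle between sample_center's own z axis and vertical below 0.2 rad and linear speed of sample below 0.03 m/s and value of joint lid above 1.3 rad and value of joint latch above 0.015 m); the robot touches nothing.
It fails at once if another tube in the block or rack is moved by more than 15 mm (distance of any of short1_center, short2_center, short3_center, stored1_center, stored2_center, stored3_center from where it was at the start of the episode above 0.015 m).
It fails at once if a bystander is moved by more than 30 mm or tipped over (distance of any of reagent, jar, beaker, tipbox, timer, pipette from where it was at the start of the episode above 0.03 m or angle between any of reagent, jar, beaker, tipbox, timer, pipette's own z axis and vertical above 0.5 rad).
It also fails if it takes over 72 s, if anything falls off the work surface, if the arm or the gripper's body presses on something with over 40 N, if the wrist force passes 120 N, or if a joint passes its speed limit or range.

## Working session

There is one attempt and no reset: what is moved stays moved. The work goes in short steps, each a Python script; the robot and the scene stay as the last script left them, time stands still between calls to the robot, and variables do not carry over. Pictures are saved under pics/ and viewed, and the job is handed in when it is done.

```bash
mkdir -p pics; ls; cat > h.py <<'E'
from workcell import env
import numpy as np, cv2
from scipy.spatial.transform import Rotation as R
def rot(o):
    o=np.array(o,float)
    if o.shape==(3,3): return o
    return R.from_euler('xyz',o,degrees=True).as_matrix()
def cam(f):
    K=np.array([[f['fx'],0,f['cx']],[0,f['fy'],f['cy']],[0,0,1.]])
    return K,np.array(f['D'],float),np.array(f['position'],float),rot(f['orientation'])
def proj(f,P):
    K,D,p,Rm=cam(f); c=(np.atleast_2d(P)-p)@Rm; c=c*[1,-1,-1]
    return cv2.projectPoints(c.reshape(-1,1,3),np.zeros(3),np.zeros(3),K,D)[0].reshape(-1,2)
def ray(f,uv):
    K,D,p,Rm=cam(f); n=cv2.undistortPoints(np.array(uv,float).reshape(-1,1,2),K,D).reshape(-1,2)
    d=np.c_[n[:,0],-n[:,1],-np.ones(len(n))]@Rm.T
    return p,d
def atz(f,uv,z):
    p,d=ray(f,uv); return p+d*((z-p[2])/d[:,2])[:,None]
E
python3 - <<'E'
from h import *
import pickle
print(env.read_state())
for n in('top','side'):
    f=env.grab_frame(n); cv2.imwrite(f'pics/{n}0.png',f['image']); pickle.dump(f,open(n+'0.pkl','wb'))
    print(n,{k:v for k,v in f.items() if k!='image'})
    for t in ['shaker','latch_tab','lid_handle','lid_hinge','sample_center','vortex','cup_floor','rack','stored1_center','reagent','jar','beaker','tipbox','timer','pipette']:
        print(t,[(np.round(r['xyz'],3).tolist(),round(r['score'],2)) for r in env.search_frame(f,t)][:4])
E
```

```text
pics
{'clock': 0.0, 'joint_positions': array([-5.65174114e+01,  2.20912352e+01,  3.79217650e-01, -3.23103693e-02,
       -6.84092329e+01, -1.48195919e+01]), 'qvel': array([-0.02572787, -0.00658279, -0.06859583, -0.02588896,  0.0430733 ,
        0.01977366]), 'joint_torque': array([-3.86270676e-04, -3.90668428e+01,  1.87407607e+01,  4.22014028e+00,
        1.10339888e-02, -1.78885189e-04]), 'position': array([ 0.19987197, -0.59154056,  0.22144216]), 'tool_rot': array([-8.98751019e+01,  1.99419014e-03,  1.86510777e+01]), 'force': array([1.51005659, 0.32960724, 0.62981674]), 'wrist_torque': array([ 0.04042934,  0.00252601, -0.03519781]), 'opening': 0.9957942592651562}
top {'fx': 478.5971675239947, 'fy': 478.5971675239947, 'cx': 245.38714154313539, 'cy': 192.61276923765686, 'D': array([-0.10417953,  0.        ,  0.        ,  0.        ,  0.        ]), 'position': array([ 0.21998337, -0.01543503,  1.32886737]), 'orientation': array([ 11.46645025,   1.28716085, -90.61238698]), 'shot': 1}
shaker [([0.529, -0.002, 0.124], 0.58), ([0.678, -0.327, 0.05], 0.37)]
latch_tab [([0.473, -0.066, 0.10
[... 1430 characters left out ...]
0.88), ([0.424, -0.251, 0.075], 0.68)]
sample_center [([0.466, -0.061, 0.102], 0.42)]
vortex [([0.424, 0.328, 0.063], 0.97), ([0.209, 0.359, 0.059], 0.91), ([0.524, 0.045, 0.079], 0.37)]
cup_floor [([0.453, 0.29, 0.108], 0.83), ([0.676, 0.32, 0.09], 0.63), ([0.633, -0.233, 0.059], 0.2)]
rack [([0.43, -0.262, 0.051], 0.75), ([0.384, -0.305, 0.073], 0.36), ([0.586, -0.41, 0.016], 0.23)]
stored1_center []
reagent [([0.673, 0.322, 0.087], 0.8)]
jar [([0.634, 0.25, 0.048], 0.95)]
beaker [([0.668, -0.321, 0.073], 0.59)]
tipbox [([0.628, -0.232, 0.061], 0.59)]
timer [([0.598, 0.409, 0.018], 0.57), ([0.585, -0.409, 0.018], 0.56)]
pipette [([0.599, 0.406, 0.019], 0.87), ([0.454, 0.291, 0.102], 0.52)]
```

View pics/top0.png

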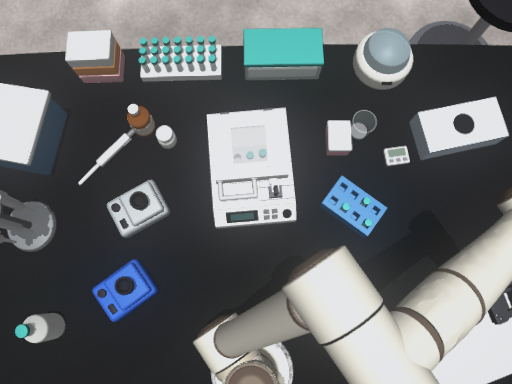

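View pics/side0.png

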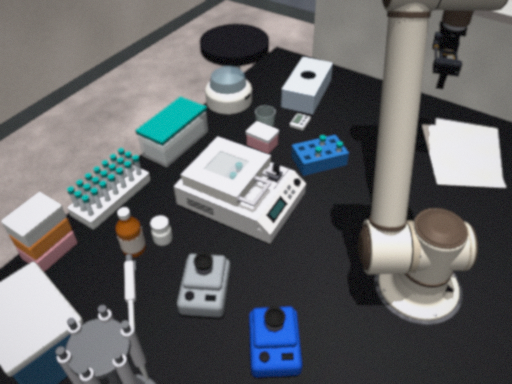

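```bash
python3 - <<'E'
import cv2
a=cv2.imread('pics/top0.png'); b=cv2.imread('pics/side0.png')
cv2.imwrite('pics/top0s.png',cv2.resize(a[45:185,190:340],None,fx=4,fy=4,interpolation=2))
cv2.imwrite('pics/side0s.png',cv2.resize(b[80:220,180:380],None,fx=4,fy=4,interpolation=2))
E
```

```text
(no output)
```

View pics/top0s.png

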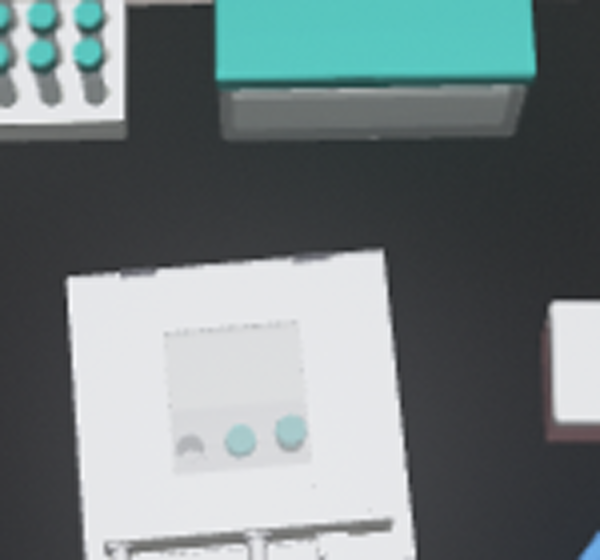

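View pics/side0s.png

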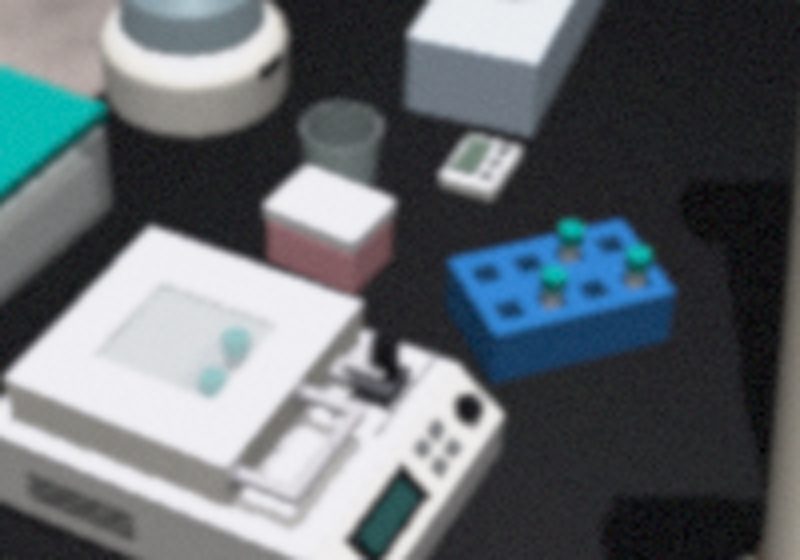

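```bash
python3 - <<'E'
import cv2
a=cv2.imread('pics/top0.png'); b=cv2.imread('pics/side0.png')
cv2.imwrite('pics/top0t.png',cv2.resize(a[160:240,200:310],None,fx=7,fy=7,interpolation=2))
cv2.imwrite('pics/side0t.png',cv2.resize(b[155:245,220:320],None,fx=6,fy=6,interpolation=2))
cv2.imwrite('pics/top0r.png',cv2.resize(a[165:245,310:400],None,fx=7,fy=7,interpolation=2))
cv2.imwrite('pics/top0v.png',cv2.resize(a[165:245,95:185],None,fx=7,fy=7,interpolation=2))
E
```

```text
(no output)
```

View pics/top0t.png

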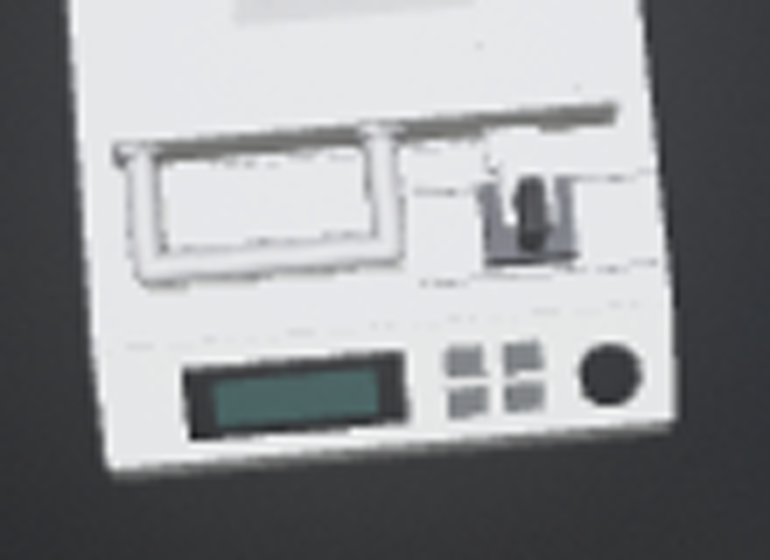

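View pics/side0t.png

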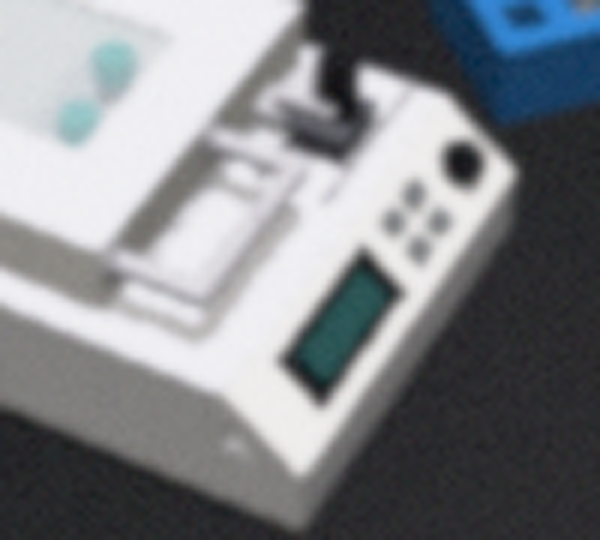

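View pics/top0r.png

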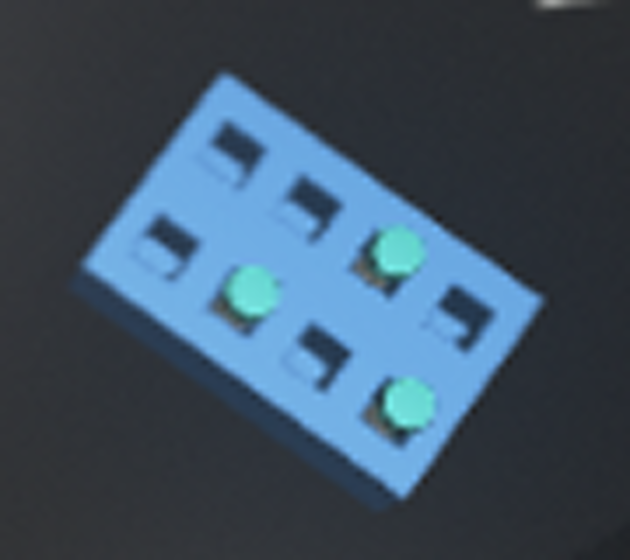

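View pics/top0v.png

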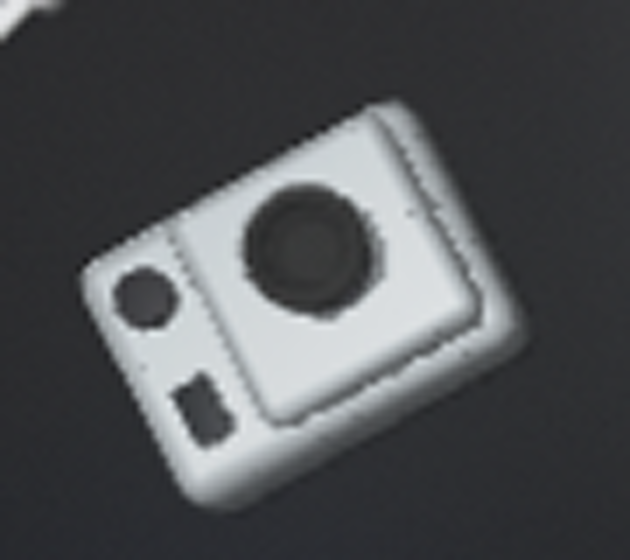

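```bash
python3 - <<'E'
from h import *
import pickle
t=pickle.load(open('top0.pkl','rb')); s=pickle.load(open('side0.pkl','rb'))
Z=lambda o,k,l:[(o[0]+x/k,o[1]+y/k) for x,y in l]
hood=atz(t,[(207,114.2),(286.2,107.5)],.122); print('hood back',hood)
fl=atz(t,Z((200,160),7,[(115,150),(615,107)]),.118); print('hood front bottom',fl)
fp=atz(t,Z((200,160),7,[(108,468),(676,422)]),.06); print('panel front',fp)
hb=atz(t,Z((200,160),7,[(150,268),(398,245)]),.108); print('bar',hb, hb.mean(0),np.linalg.norm(hb[1]-hb[0]))
tab=atz(t,Z((200,160),7,[(530,213)]),.125); print('tab',tab)
for n,p in(('hood',hood),('front',fl),('panel',fp),('bar',hb)):
    d=p[0]-p[1]; print(n,'yaw',np.degrees(np.arctan2(-d[0],d[1])),np.linalg.norm(d))
rk=atz(t,Z((310,165),7,[(225,72),(543,298),(403,498),(83,267)]),.05); print('rack',rk,rk.mean(0)); 
for i in range(4):
    d=rk[(i+1)%4]-rk[i]; print(np.linalg.norm(d),np.degrees(np.arctan2(d[1],d[0])))
cup=atz(t,Z((95,165),7,[(308,248)]),.108); print('cup',cup)
caps=atz(t,Z((310,165),7,[(398,250),(252,292),(408,403)]),.076); print('caps',caps)
# side checks
bs=atz(s,[(220+205/6,155+290/6),(220+295/6,155+180/6)],.108);print('bar side',bs)
print('tabside',atz(s,[(180+383/4,80+338/4)],.131))
print('cupside',atz(s,[(204,261)],.109))
lidcaps=atz(t,Z((190,45),4,[(190,446),(240,441),(290,433)]),.1);print('caps z=.1',lidcaps)
E
```

```text
hood back [[ 0.68085851  0.10954828  0.122     ]
 [ 0.69583896 -0.10264799  0.122     ]]
hood front bottom [[ 0.4967465   0.08410994  0.118     ]
 [ 0.51019346 -0.10172083  0.118     ]]
panel front [[ 0.38553005  0.09142495  0.06      ]
 [ 0.40018579 -0.12566291  0.06      ]]
bar [[ 0.45386412  0.07183349  0.108     ]
 [ 0.46118218 -0.020407    0.108     ]] [0.45752315 0.02571325 0.108     ] 0.0925303310190159
tab [[ 0.46904938 -0.06892017  0.125     ]]
hood yaw 4.038218226653357 0.21272439794469228
front yaw 4.138782824899406 0.18631665500751715
panel yaw 3.862212592693746 0.21758200913059156
bar yaw 4.536155013150594 0.0925303310190159
rack [[ 0.52425856 -0.25580573  0.05      ]
 [ 0.43238725 -0.37543656  0.05      ]
 [ 0.35559418 -0.31605462  0.05      ]
 [ 0.44744333 -0.19662433  0.05      ]] [ 0.43992083 -0.28598031  0.05      ]
0.15083724523075642 -127.52270688003452
0.09707414463093282 142.28621669329215
0.15066473098263491 52.437527971796754
0.09696915642129332 -37.61203561873901
cup [[0.4513135  0.28855114 0.108     ]]
caps [[ 0.44750033 -0.31357251  0.076     ]
 [ 0.43218473 -0.25683034  0.076     ]
 [ 0.38875346 -0.31390855  0.076     ]]
bar side [[ 0.44766248  0.0761232   0.108     ]
 [ 0.4513081  -0.00357546  0.108     ]]
tabside [[ 0.46716901 -0.06250477  0.131     ]]
cupside [[0.44309159 0.29807473 0.109     ]]
caps z=.1 [[ 0.56807349  0.02947547  0.1       ]
 [ 0.57095867 -0.00386554  0.1       ]
 [ 0.5759348  -0.03724845  0.1       ]]
```

Candidates: the mixer is the grey one at top (137,200); the blue twin at (125,285) is not meant. The rack is the blue one with square holes at (355,205), not the white rack at (180,60). The latch tab is at (276,190) and the handle at (239,197). The crops confirm these. Next I'll slide the latch.

```bash
cat >> h.py <<'E'
YAW=4.0
c,s_=np.cos(np.radians(YAW)),np.sin(np.radians(YAW))
SX=np.array([c,s_,0]); SY=np.array([-s_,c,0]); UZ=np.array([0,0,1.])
def down(yaw): return [-90,0,yaw]
def st(m=''):
    q=env.read_state(); print(m,'t',round(q['clock'],2),'p',np.round(q['position'],4),'rpy',np.round(q['tool_rot'],1),'F',np.round(q['force'],1),'op',round(q['opening'],3)); return q
E
python3 - <<'E'
from h import *
T=np.array([.468,-.066,0])
for yaw in (4,-86,94):
  for p in ([.468,-.066,.116],[.4575,.0257,.094],[.709,.045,.295],[.65,.04,.27],[.518,-.03,.09],[.56,.0,.25]):
    q=env.inverse_kinematics(p,down(yaw)); print(yaw,p,None if q is None else np.round(q,0))
env.gripper_to(.5)
env.goto(list(T+UZ*.22),down(4))
env.move_straight(list(T+UZ*.15)); st()
f=env.grab_frame('side'); cv2.imwrite('pics/side1.png',cv2.resize(f['image'][100:230,200:360],None,fx=4,fy=4))
E
```

```text
4 [0.468, -0.066, 0.116] [ 12.  14. -29.  -0. -47. -98.]
4 [0.4575, 0.0257, 0.094] [  24.   14.  -32.   -0.  -43. -110.]
4 [0.709, 0.045, 0.295] [  17.   29.   22.   -0.  -83. -103.]
4 [0.65, 0.04, 0.27] [  18.   23.    9.   -0.  -76. -104.]
4 [0.518, -0.03, 0.09] [  15.   20.  -25.   -0.  -46. -101.]
4 [0.56, 0.0, 0.25] [  17.   15.   -6.   -0.  -69. -103.]
-86 [0.468, -0.066, 0.116] [ 12.  14. -29.   0. -47. 172.]
-86 [0.4575, 0.0257, 0.094] [ 24.  14. -32.   0. -43. 160.]
-86 [0.709, 0.045, 0.295] [ 17.  29.  22.   0. -83. 167.]
-86 [0.65, 0.04, 0.27] [ 18.  23.   9.   0. -76. 166.]
-86 [0.518, -0.03, 0.09] [ 15.  20. -25.   0. -46. 169.]
-86 [0.56, 0.0, 0.25] [ 17.  15.  -6.   0. -69. 167.]
94 [0.468, -0.066, 0.116] [ 12.  14. -29.   0. -47.  -8.]
94 [0.4575, 0.0257, 0.094] [ 24.  14. -32.   0. -43. -20.]
94 [0.709, 0.045, 0.295] [ 17.  29.  22.   0. -83. -13.]
94 [0.65, 0.04, 0.27] [ 18.  23.   9.   0. -76. -14.]
94 [0.518, -0.03, 0.09] [ 15.  20. -25.   0. -46. -11.]
94 [0.56, 0.0, 0.25] [ 17.  15.  -6.   0. -69. -13.]
 t 5.32 p [ 0.4686 -0.0663  0.1505] rpy [-90.  -0.   4.] F [ 0.7 -0.3  0.1] op 0.499
```

View pics/side1.png

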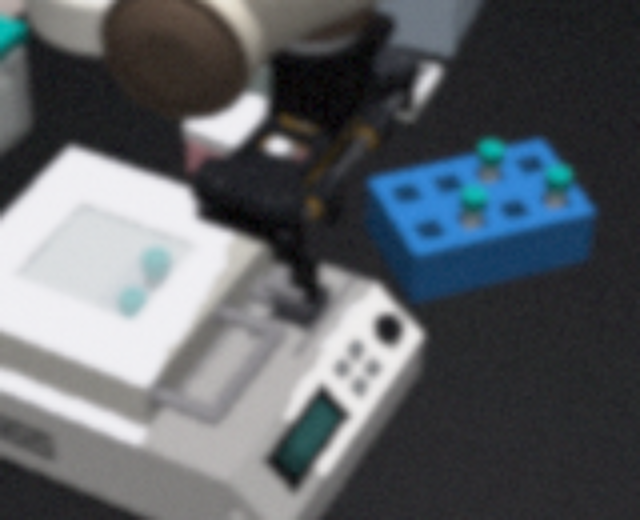

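The side picture shows the gripper over the tab, around crop pixel (300,280), so I'll descend, grip the tab and slide it.

```bash
python3 - <<'E'
from h import *
T=np.array([.468,-.066,0])
print(env.move_straight(list(T+UZ*.114),rate=.08,force_limit=10)); st()
env.gripper_to(0,6); a=st('grip')
p=np.array(a['position'])
print(env.move_straight(list(p-SY*.032),rate=.05,force_limit=18)); b=st('slid')
print('moved',(np.array(b['position'])-p)@SY)
env.gripper_to(.3); st()
f=env.grab_frame('side'); cv2.imwrite('pics/side2.png',cv2.resize(f['image'][100:230,200:360],None,fx=4,fy=4))
p=np.array(b['position']); env.move_straight([p[0],p[1],.17])
E
```

```text
False
 t 5.97 p [ 0.4684 -0.066   0.1144] rpy [-90.  -0.   4.] F [ 0.2 -0.3 -0.5] op 0.501
grip t 6.64 p [ 0.4681 -0.0663  0.1142] rpy [-90.  -0.   4.] F [ 0.2 -2.5  2.1] op 0.11
False
slid t 7.44 p [ 0.4703 -0.0971  0.1142] rpy [-89.8  -0.    3.9] F [-2.3 12.3  5.3] op 0.187
moved -0.03088396175983081
 t 7.96 p [ 0.4702 -0.0986  0.114 ] rpy [-90.   0.   4.] F [-0.7  0.   0.2] op 0.296
```

View pics/side2.png

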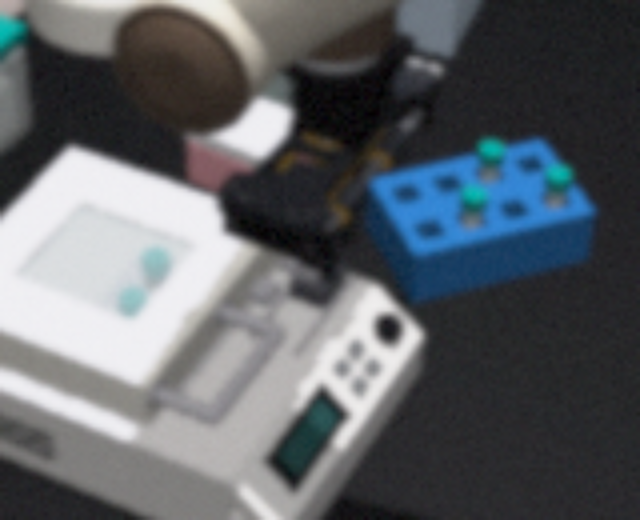

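```bash
python3 - <<'E'
from h import *
B=np.array([.456,.0257,0])
env.gripper_to(.42)
env.goto(list(B+UZ*.19),down(94))
print(env.move_straight(list(B+UZ*.135),rate=.15,force_limit=10)); st()
f=env.grab_frame('side'); cv2.imwrite('pics/side3.png',cv2.resize(f['image'][100:230,200:360],None,fx=4,fy=4))
f=env.grab_frame('top'); cv2.imwrite('pics/top3.png',cv2.resize(f['image'][100:230,180:340],None,fx=4,fy=4))
E
```

```text
False
 t 10.76 p [0.4565 0.0255 0.1353] rpy [-90.   0.  94.] F [ 0.3 -0.1  0.3] op 0.422
```

View pics/side3.png

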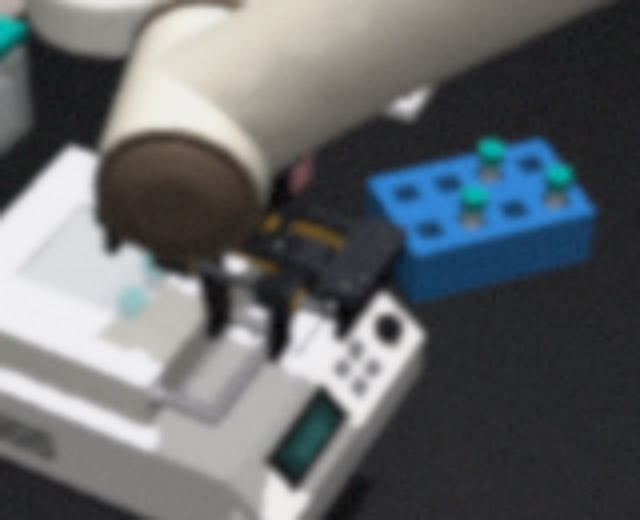

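View pics/top3.png

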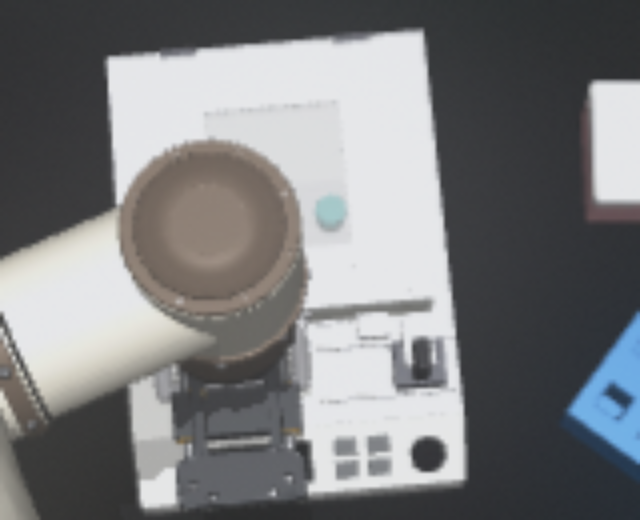

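The latch now sits at the far right (crop 420,355), clear of the ear at (375,330). The fingers at crop (215,310) and (275,340) straddle the bar, so I'll grip it and open the lid along the arc.

```bash
python3 - <<'E'
from h import *
B=np.array([.456,.0257,0])
print(env.move_straight(list(B+UZ*.094),rate=.08,force_limit=10)); st()
env.gripper_to(0,20); st('grip')
E
```

```text
False
 t 11.52 p [0.4565 0.0258 0.0944] rpy [-90.  -0.  94.] F [ 0.4  0.  -0.2] op 0.423
grip t 12.09 p [0.4568 0.0258 0.0943] rpy [-90.1  -0.   94. ] F [ 1.1 -1.6  0.2] op 0.128
```

```bash
python3 - <<'E'
from h import *
q=env.read_state(); p0=np.array(q['position'])
H=p0+SX*.225-UZ*.024
a0=np.arctan2(24,225); r=np.hypot(.225,.024)
print(env.inverse_kinematics(list(H+SX*.031+UZ*.224),down(94)))
for i,th in enumerate(np.radians([4,12,22,32,42,52,62,72,82,90,94])):
    a=a0+th
    P=H-SX*r*np.cos(a)+UZ*r*np.sin(a)
    env.move_straight(list(P),rate=.13)
    s=st(f'{np.degrees(th):.0f}')
    if np.linalg.norm(s['force'])>45: print('stop');break
    if i==2:
        f=env.grab_frame('side'); cv2.imwrite('pics/side4.png',cv2.resize(f['image'][60:230,170:370],None,fx=4,fy=4))
f=env.grab_frame('side'); cv2.imwrite('pics/side5.png',cv2.resize(f['image'][60:230,170:370],None,fx=4,fy=4)[:600])
E
```

```text
[ 16.45337821  29.345391    22.23368052   0.         -82.88828952
 -12.45337821]
4 t 12.37 p [0.459  0.026  0.1101] rpy [-90.  -0.  94.] F [ 1.1  0.  -0.2] op 0.128
12 t 12.76 p [0.4662 0.0265 0.1402] rpy [-90.  -0.  94.] F [-0.8  0.6  0.8] op 0.127
22 t 13.21 p [0.4807 0.0275 0.1761] rpy [-89.8  -0.   94. ] F [-4.9  2.2  3.1] op 0.128
32 t 13.71 p [0.5013 0.029  0.2098] rpy [-89.7   0.   94. ] F [-8.8  3.7  7.9] op 0.128
42 t 14.16 p [0.5281 0.0309 0.2402] rpy [-89.7   0.   94. ] F [-11.5   3.4  13.7] op 0.128
52 t 14.61 p [0.5616 0.0329 0.2658] rpy [-90.1   0.1  94.1] F [-9.   2.4 15. ] op 0.129
62 t 15.06 p [0.5988 0.0357 0.2835] rpy [-90.4   0.   94.1] F [-3.7  2.6 10.8] op 0.131
72 t 15.51 p [0.6373 0.0385 0.2939] rpy [-90.5   0.   94. ] F [-0.3  0.2  5.4] op 0.129
82 t 15.96 p [0.6762 0.0412 0.2974] rpy [-90.4   0.   94. ] F [2.6 2.1 4.7] op 0.127
90 t 16.35 p [0.7067 0.0434 0.2956] rpy [-90.2   0.   94. ] F [2.1 0.3 3.8] op 0.13
94 t 16.62 p [0.7218 0.0444 0.2932] rpy [-90.2   0.   94. ] F [2.9 0.3 2.6] op 0.129
```

View pics/side5.png

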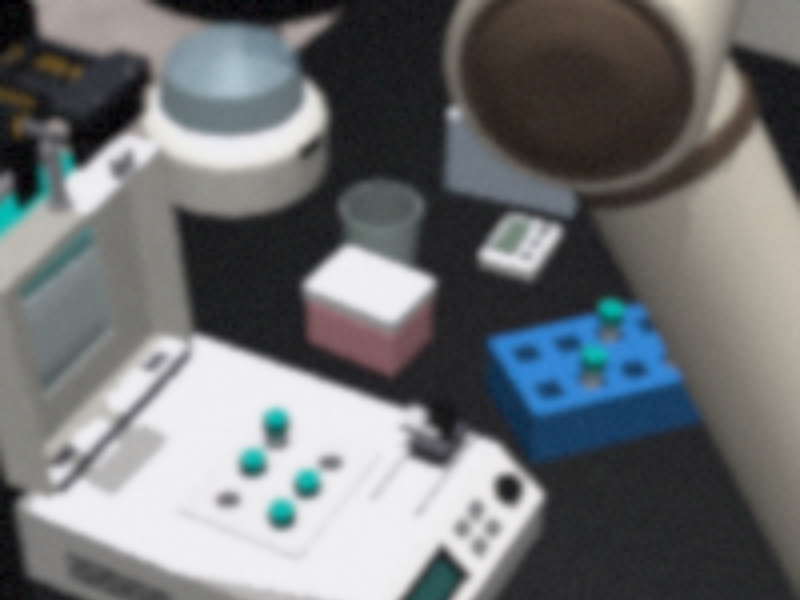

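The lid is upright. In the side crop the tall-tube candidate is at (275,422), with its body visible; the other three caps sit low. I'll release the handle, retreat and check from both cameras.

```bash
python3 - <<'E'
from h import *
import pickle
p=np.array(env.read_state()['position'])
env.gripper_to(.32); 
env.move_straight([p[0],p[1],.36],rate=.2); st()
env.goto([.45,-.02,.40],down(94)); st()
f=env.grab_frame('side'); cv2.imwrite('pics/side6.png',cv2.resize(f['image'][60:230,170:370],None,fx=4,fy=4)[:600]);pickle.dump(f,open('side6.pkl','wb'))
for n in ('sample_center','short1_center'): print(n,[(np.round(r['xyz'],3).tolist(),round(r['score'],2)) for r in env.search_frame(f,n)])
f=env.grab_frame('top'); cv2.imwrite('pics/top6.png',cv2.resize(f['image'][60:240,160:340],None,fx=3.3,fy=3.3));pickle.dump(f,open('top6.pkl','wb'))
for n in ('sample_center','short1_center'): print(n,[(np.round(r['xyz'],3).tolist(),round(r['score'],2)) for r in env.search_frame(f,n)])
E
```

```text
t 17.79 p [0.7216 0.0445 0.3606] rpy [-90.1  -0.   94. ] F [ 0.4 -0.6 -0.2] op 0.324
 t 18.88 p [ 0.4507 -0.0197  0.3994] rpy [-90.   0.  94.] F [-0.2  0.6 -0.1] op 0.322
sample_center [([0.576, -0.035, 0.102], 0.52)]
short1_center [([0.598, 0.026, 0.08], 0.55)]
sample_center [([0.718, 0.057, 0.262], 0.51)]
short1_center []
```

View pics/side6.png

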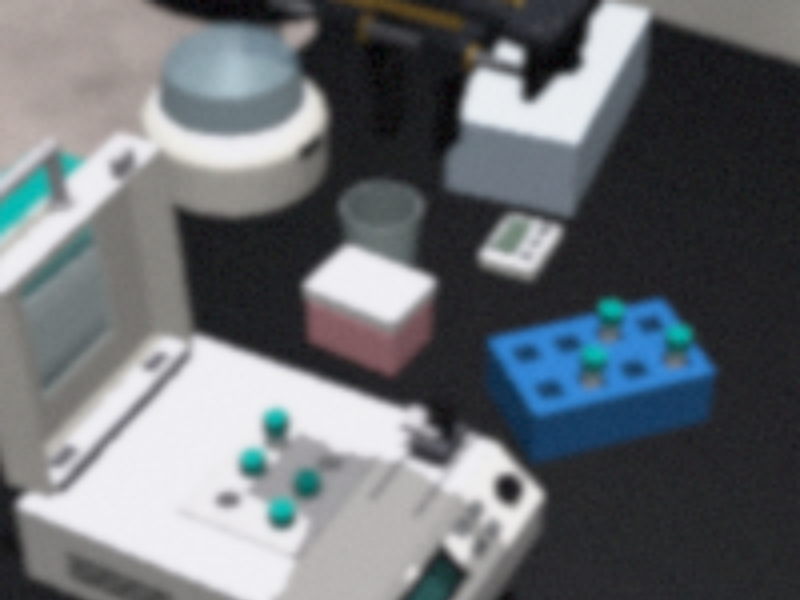

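View pics/top6.png

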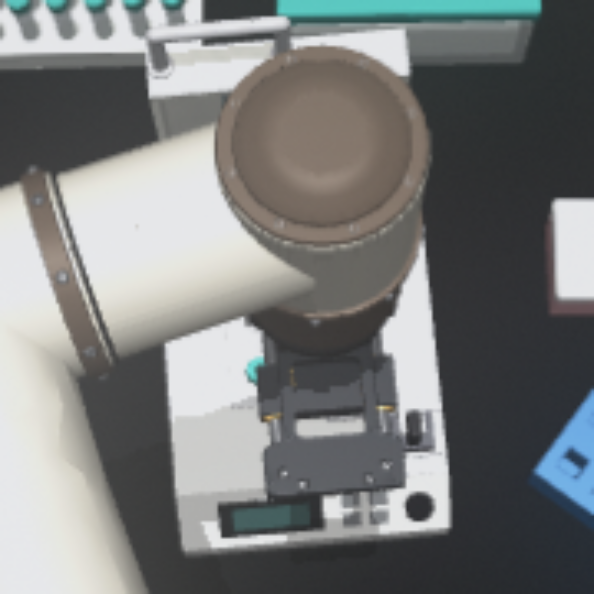

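```bash
python3 - <<'E'
from h import *
import pickle
env.goto([.42,-.28,.35],down(94)); st()
f=env.grab_frame('top'); cv2.imwrite('pics/top7.png',cv2.resize(f['image'][100:200,200:310],None,fx=6,fy=6));pickle.dump(f,open('top7.pkl','wb'))
for n in ('sample_center','short1_center'): print(n,[(np.round(r['xyz'],3).tolist(),round(r['score'],2)) for r in env.search_frame(f,n)])
g=pickle.load(open('side6.pkl','rb'))
for im,n in((f,'top'),(g,'side')):
    hsv=cv2.cvtColor(im['image'],cv2.COLOR_BGR2HSV)
    m=((hsv[...,0]>75)&(hsv[...,0]<100)&(hsv[...,1]>100)&(hsv[...,2]>60)).astype('uint8')
    k,l,s,c=cv2.connectedComponentsWithStats(m)
    for i in range(1,k):
        if 8<s[i,4]<400:
            u=c[i]; print(n,np.round(u,1),s[i].tolist(),[np.round(atz(im,[u],z)[0],4).tolist() for z in(.104,.088)])
E
```

```text
t 20.23 p [ 0.4204 -0.2796  0.3503] rpy [-90.   0.  94.] F [ 1.   1.1 -0.1] op 0.32
sample_center [([0.453, 0.294, 0.105], 0.57), ([0.571, -0.039, 0.11], 0.44)]
short1_center [([0.524, -0.002, 0.091], 0.38), ([0.483, -0.083, 0.104], 0.21)]
top [165.5  40.2] [163, 37, 6, 7, 36] [[0.915, 0.2321, 0.104], [0.924, 0.2353, 0.088]]
top [177.   39.5] [174, 37, 7, 6, 36] [[0.9159, 0.1991, 0.104], [0.925, 0.202, 0.088]]
top [188.5  39.4] [186, 36, 6, 7, 33] [[0.9152, 0.1662, 0.104], [0.9242, 0.1686, 0.088]]
top [200.2  39.2] [197, 36, 7, 7, 36] [[0.9148, 0.1329, 0.104], [0.9239, 0.1348, 0.088]]
top [211.6  38.8] [209, 36, 6, 7, 35] [[0.9151, 0.1005, 0.104], [0.9242, 0.102, 0.088]]
top [142.8  41. ] [140, 38, 7, 7, 37] [[0.9149, 0.2977, 0.104], [0.924, 0.3018, 0.088]]
top [154.1  40.7] [151, 38, 7, 7, 35] [[0.9144, 0.2648, 0.104], [0.9235, 0.2684, 0.088]]
top [211.6  48.3] [209, 45, 6, 7, 36] [[0.8851, 0.1001, 0.104], [0.8938, 0.1016, 0.088]]
top [142.1  50.5] [139, 47, 7, 7, 38] [[0.8849, 0.2983, 0.104], [0.8935, 0.3024, 0.088]]
top [153.7  49.8] [151, 47, 7, 7, 32] [[0.8859, 0.2649, 0.104], [
[... 2596 characters left out ...]
 15, 124] [[0.8731, 0.2081, 0.104], [0.8887, 0.198, 0.088]]
side [ 95.3 180. ] [85, 173, 21, 15, 128] [[0.874, 0.2412, 0.104], [0.8897, 0.2317, 0.088]]
side [232.8 174.9] [231, 172, 5, 6, 24] [[0.5609, 0.0142, 0.104], [0.5713, 0.0008, 0.088]]
side [246.4 180.4] [244, 178, 6, 6, 28] [[0.5165, 0.0119, 0.104], [0.5261, -0.0016, 0.088]]
side [ 87. 187.] [76, 180, 22, 15, 132] [[0.873, 0.2737, 0.104], [0.8886, 0.2647, 0.088]]
side [240.1 187.3] [238, 185, 6, 6, 29] [[0.5154, 0.0438, 0.104], [0.525, 0.0309, 0.088]]
side [ 77.8 193.9] [67, 186, 22, 16, 136] [[0.8742, 0.3063, 0.104], [0.8898, 0.2979, 0.088]]
side [275.7 210.2] [270, 204, 12, 14, 98] [[0.3889, 0.0628, 0.104], [0.3964, 0.0502, 0.088]]
```

View pics/top7.png

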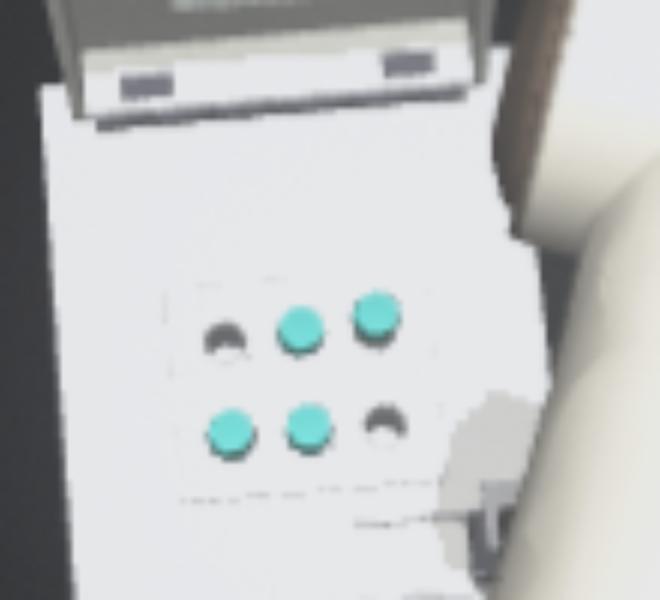

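```bash
python3 - <<'E'
from h import *
import pickle
f=pickle.load(open('top7.pkl','rb'))
# top3: TCP (.4565,.0255,.135)
for z in(.205,.25): print(z,atz(f,[(180+240/4,100+505/4),(180+180/4,100+450/4),(180+302/4,100+450/4)],z).round(3).tolist())
# wrist disc in top3: center (211,220), left 120, right 300
for z in(.35,.4,.5): print('disc',z,atz(f,[(180+211/4,100+220/4),(180+120/4,100+225/4),(180+300/4,100+225/4),(180+211/4,100+140/4)],z).round(3).tolist())
# lid in top7: hinge rim line at px (95..465, 120..95) ; lid front rim bottom
print('rim',atz(f,[(200+80/6,100+118/6),(200+475/6,100+80/6)],.084).round(3).tolist())
print('slotline',atz(f,[(200+95/6,100+125/6),(200+465/6,100+95/6)],.08).round(3).tolist())
for a,b in((0,4),):
  pass
h=np.array([.6815,.0415,.084])-SY*.04
for th in (94,):
  for zz in (0,.1,.2): print('lid plane',h+SX*(-.004+zz*np.sin(np.radians(4)))+UZ*zz)
# corners of open lid bottom edge in side: none
E
```

```text
0.205 [[0.367, 0.021, 0.205], [0.401, 0.056, 0.205], [0.4, -0.016, 0.205]]
0.25 [[0.361, 0.02, 0.25], [0.393, 0.054, 0.25], [0.392, -0.016, 0.25]]
disc 0.35 [[0.501, 0.03, 0.35], [0.499, 0.079, 0.35], [0.497, -0.017, 0.35], [0.545, 0.03, 0.35]]
disc 0.4 [[0.486, 0.028, 0.4], [0.485, 0.074, 0.4], [0.483, -0.017, 0.4], [0.529, 0.028, 0.4]]
disc 0.5 [[0.458, 0.023, 0.5], [0.456, 0.064, 0.5], [0.455, -0.017, 0.5], [0.495, 0.023, 0.5]]
rim [[0.679, 0.096, 0.084], [0.694, -0.086, 0.084]]
slotline [[0.677, 0.089, 0.08], [0.688, -0.081, 0.08]]
lid plane [0.6803     0.00131841 0.084     ]
lid plane [0.68725866 0.00180501 0.184     ]
lid plane [0.69421731 0.00229161 0.284     ]
```

```bash
python3 - <<'E'
import cv2
a=cv2.imread('pics/side3.png')
cv2.imwrite('pics/side3b.png',cv2.resize(a[150:400,50:450],None,fx=2,fy=2,interpolation=2))
E
```

View pics/side3b.png

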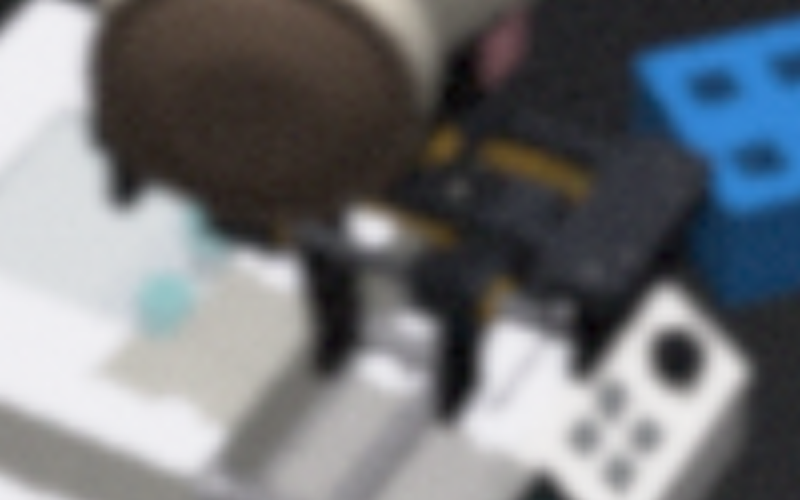

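```bash
python3 - <<'E'
from h import *
T=np.array([.577,-.0355,0])
env.gripper_to(.42)
env.goto([.45,-.05,.24],down(94))
env.move_straight(list(T+UZ*.17),rate=.2,force_limit=10); st()
print(env.move_straight(list(T+UZ*.125),rate=.1,force_limit=8)); st()
f=env.grab_frame('side'); cv2.imwrite('pics/side8.png',cv2.resize(f['image'][90:210,170:330],None,fx=5,fy=5))
E
```

```text
t 22.76 p [ 0.5767 -0.0361  0.1705] rpy [-90.  -0.  94.] F [0.2 0.3 0.4] op 0.421
False
 t 23.36 p [ 0.5773 -0.0355  0.1258] rpy [-90.1   0.   94. ] F [-0.1  0.3 -1.2] op 0.42
```

View pics/side8.png

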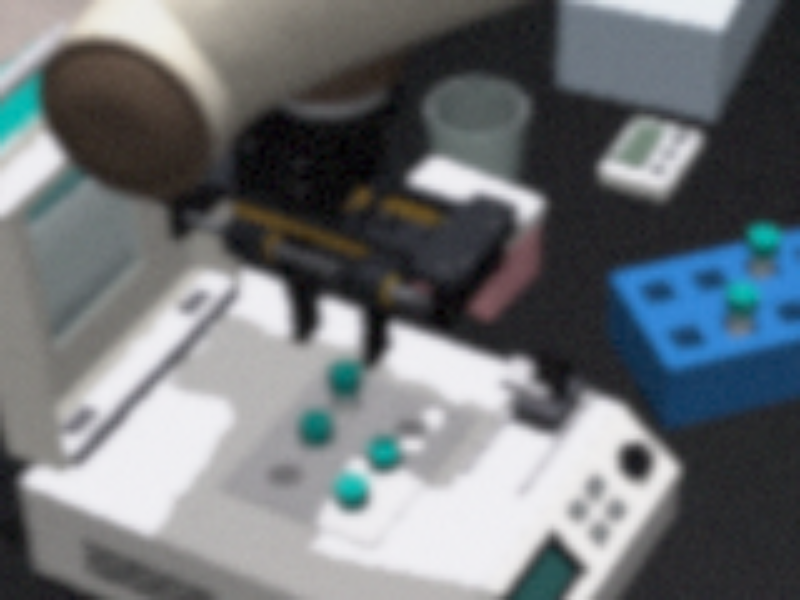

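The fingertips at crop (308,335) and (375,358) bracket the tall tube's cap at (343,375), so I'll descend and grip.

```bash
python3 - <<'E'
from h import *
T=np.array([.577,-.0355,0])
print(env.move_straight(list(T+UZ*.088),rate=.08,force_limit=8)); st()
env.gripper_to(0,40); a=st('grip')
p=np.array(a['position'])
print(env.move_straight([p[0],p[1],.20],rate=.12,force_limit=15)); st('up')
env.move_straight([.44,-.045,.25],rate=.25); st('clear')
f=env.grab_frame('side'); cv2.imwrite('pics/side9.png',cv2.resize(f['image'][60:220,170:370],None,fx=4,fy=4)[:600])
E
```

```text
False
 t 24.02 p [ 0.5773 -0.0355  0.0881] rpy [-90.   0.  94.] F [ 0.5  0.1 -0.2] op 0.42
grip t 24.5 p [ 0.5772 -0.0355  0.0884] rpy [-90.   0.  94.] F [ 0.6 -0.1  0.8] op 0.213
False
up t 25.58 p [ 0.5766 -0.0355  0.199 ] rpy [-89.9  -0.   94. ] F [ 0.6  0.5 -0.1] op 0.218
clear t 26.32 p [ 0.4406 -0.0449  0.2498] rpy [-90.  -0.  94.] F [-0.1 -0.3  0.2] op 0.212
```

View pics/side9.png

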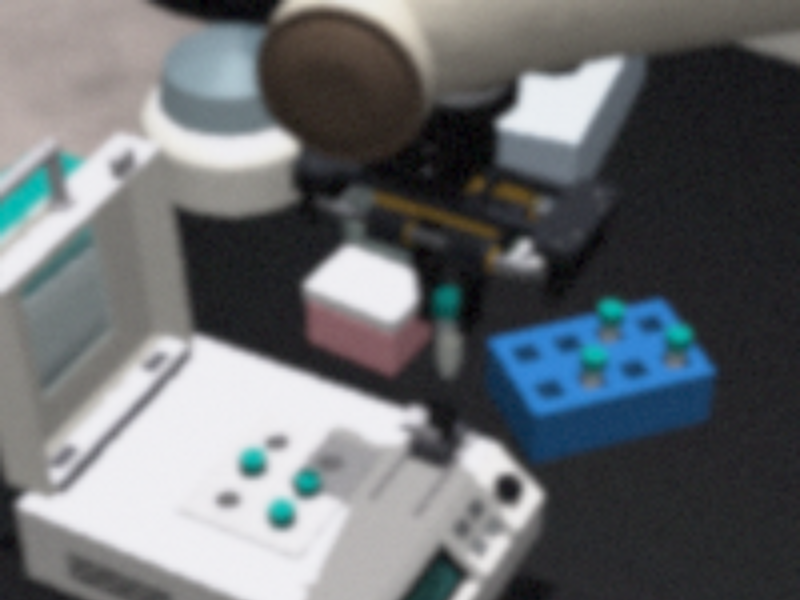

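```bash
python3 - <<'E'
from h import *
import pickle
for n in('top7','side6'):
    f=pickle.load(open(n+'.pkl','rb')); c=(139,201) if 'top' in n else (204,262)
    g=cv2.cvtColor(f['image'],cv2.COLOR_BGR2GRAY)
    sub=g[c[1]-13:c[1]+14,c[0]-14:c[0]+15]
    m=(sub<95).astype('uint8'); k,l,s,cc=cv2.connectedComponentsWithStats(m)
    for i in range(1,k):
        if s[i,4]>30:
            x,y,w,h,a=s[i]; print(n,s[i],cc[i]+np.array(c)-[14,13]); 
            print(atz(f,[cc[i]+np.array(c)-[14,13]],.1075).round(4))
    cv2.imwrite(f'pics/v_{n}.png',cv2.resize(f['image'][c[1]-30:c[1]+30,c[0]-35:c[0]+35],None,fx=8,fy=8,interpolation=2))
E
```

```text
top7 [  5   4  18  18 258] [138.67054264 200.45348837]
[[0.4514 0.2896 0.1075]]
side6 [  0   0  29  26 479] [203.58663883 259.3131524 ]
[[0.4478 0.2939 0.1075]]
```

View pics/v_side6.png

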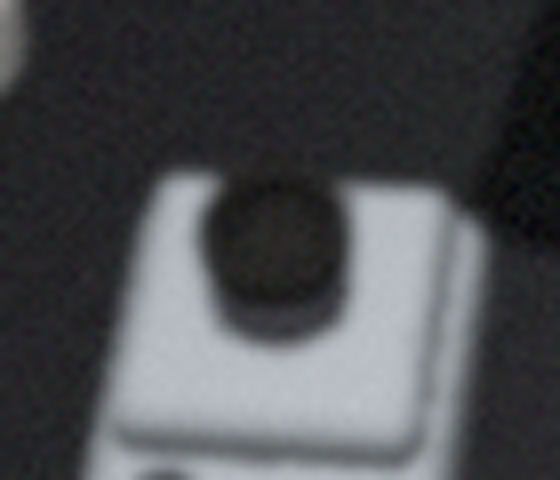

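View pics/v_top7.png

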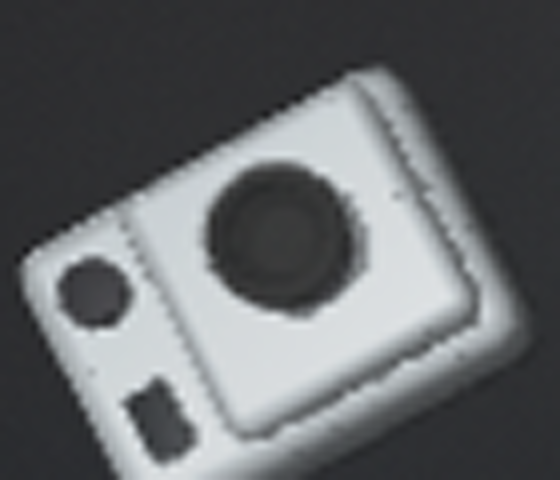

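```bash
python3 - <<'E'
from h import *
import pickle
t=pickle.load(open('top7.pkl','rb'));s=pickle.load(open('side6.pkl','rb'))
def tri(a,b):
    p,d=ray(t,[a]);q,e=ray(s,[b]);d=d[0]/np.linalg.norm(d);e=e[0]/np.linalg.norm(e)
    x=np.linalg.lstsq(np.c_[d,-e],q-p,rcond=None)[0]; A=p+x[0]*d;B=q+x[1]*e
    return ((A+B)/2).round(4),np.linalg.norm(A-B).round(4)
print('cup',tri((139,200.6),(169+276/8-.5,232+238/8-.5)))
for z in(.1095,): print(atz(t,[(139,200.6)],z),atz(s,[(203.2,261.3)],z))
print('sample cap',tri((262,152.2),(238.3,165)))
print('short',tri((249.6,154.5),(232.8,174.7)))
print('stored',tri((345.8,206.1),(317.9,148.7)))
E
```

```text
cup (array([0.4531, 0.2919, 0.0938]), np.float64(0.0009))
[[0.45057247 0.2881625  0.1095    ]] [[0.44388123 0.30008267 0.1095    ]]
sample cap (array([ 0.5794, -0.0365,  0.0941]), np.float64(0.0024))
short (array([ 0.5763, -0.0032,  0.0835]), np.float64(0.0031))
stored (array([ 0.4351, -0.2591,  0.0634]), np.float64(0.002))
```

```bash
python3 - <<'E'
from h import *
C=np.array([.451,.2895,0])
print(env.inverse_kinematics(list(C+UZ*.2),down(94)))
env.goto(list(C+UZ*.20),down(94)); st()
f=env.grab_frame('side'); cv2.imwrite('pics/side10.png',cv2.resize(f['image'][180:320,120:300],None,fx=4,fy=4)[:600])
f=env.grab_frame('top'); cv2.imwrite('pics/top10.png',cv2.resize(f['image'][150:250,80:200],None,fx=5,fy=5)[:600])
E
```

```text
[ 50.04490546  14.4354384  -14.05498902   0.         -61.50957258
 -46.04490546]
 t 27.64 p [0.4513 0.2887 0.2   ] rpy [-90.    0.   93.9] F [-0.7  0.6  0. ] op 0.218
```

View pics/side10.png

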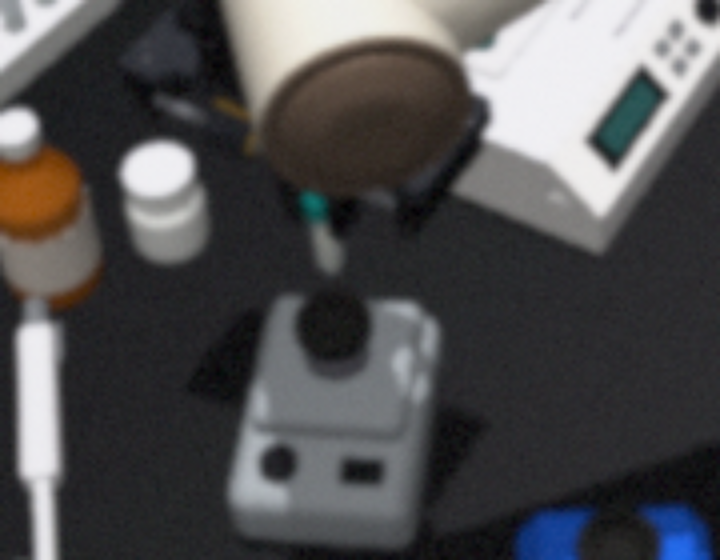

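View pics/top10.png

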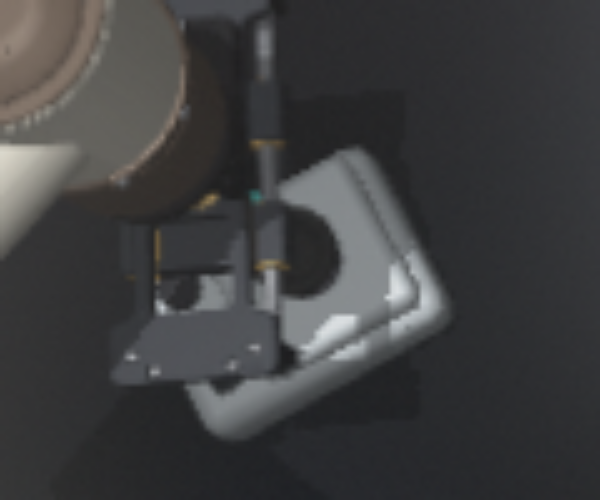

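```bash
python3 - <<'E'
from h import *
import pickle
s=pickle.load(open('side6.pkl','rb'))
q=[.4513,.2887]
a=proj(s,[q+[.154],q+[.1095],q+[.0935],[.4513,.2987,.1095],[.4613,.2887,.1095]]); print(a.round(1))
print('bias from foot', np.array([203,248])-a[0]); print('rim residual',np.array([203.2,261.3])-a[1]-(np.array([203,248])-a[0]))
E
```

```text
[[202.  245.1]
 [203.7 256.7]
 [204.2 260.7]
 [201.1 259.5]
 [200.4 254.9]]
bias from foot [0.9862025  2.93101571]
rim residual [-1.44789255  1.67859704]
```

```bash
python3 - <<'E'
from h import *
C=np.array([.452,.2912,0])
env.move_straight(list(C+UZ*.165),rate=.15); st()
r=env.move_straight(list(C+UZ*.145),rate=.08,force_limit=8); st(r)
if not r:
    r=env.move_straight(list(C+UZ*.12),rate=.03,force_limit=14); st(r)
f=env.grab_frame('side'); cv2.imwrite('pics/side11.png',cv2.resize(f['image'][180:320,120:300],None,fx=4,fy=4)[:600])
E
```

```text
t 28.12 p [0.4523 0.2905 0.1652] rpy [-90.   0.  94.] F [-0.  -0.7  0.3] op 0.215
False t 28.52 p [0.4522 0.2912 0.1453] rpy [-90.   0.  94.] F [-0.4  0.1  0.1] op 0.216
True t 29.05 p [0.453  0.2919 0.1341] rpy [-90.2  -0.   94.1] F [-1.9 -0.3  7.4] op 0.213
```

View pics/side11.png

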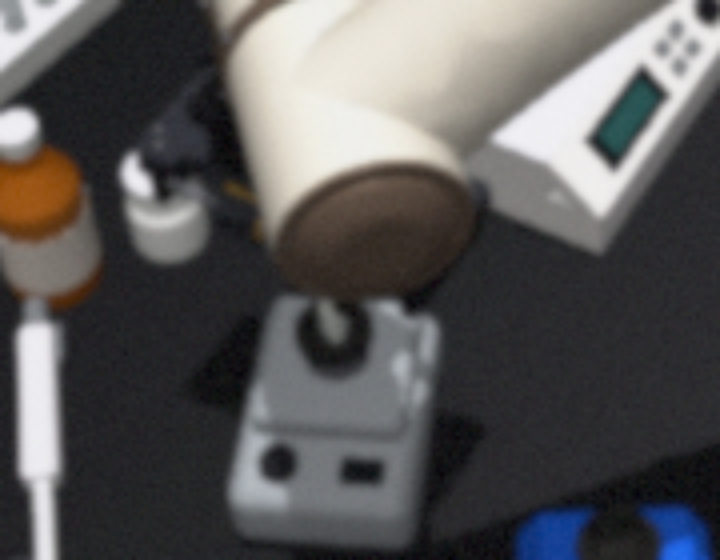

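```bash
python3 - <<'E'
from h import *
x=[.452,.2912]
q=env.read_state()
for i in range(10):
    z=.1341-.001*(i+1)
    env.move_straight([*x,z],rate=.03); env.dwell(.1); q=st(i)
    if q['force'][2]>19: break
env.dwell(1.2); q=st('hold'); env.dwell(1.0); st('hold')
f=env.grab_frame('side'); cv2.imwrite('pics/side12.png',cv2.resize(f['image'][220:300,170:250],None,fx=6,fy=6)[:600])
E
```

```text
0 t 29.45 p [0.4527 0.2918 0.1346] rpy [-90.2  -0.1  94.1] F [-2.  -0.6  7. ] op 0.212
1 t 29.8 p [0.4527 0.2918 0.1337] rpy [-90.2  -0.1  94.1] F [-2.5  0.   7.8] op 0.217
2 t 30.15 p [0.453  0.2921 0.1336] rpy [-90.3  -0.1  94.1] F [-3.4 -0.3 12.6] op 0.213
3 t 30.5 p [0.4532 0.2923 0.1336] rpy [-90.3  -0.1  94.1] F [-3.5 -1.2 15.8] op 0.214
4 t 30.85 p [0.4535 0.2925 0.1334] rpy [-90.4  -0.2  94.2] F [-5.8 -0.6 20.9] op 0.214
hold t 32.05 p [0.4534 0.2925 0.1334] rpy [-90.4  -0.2  94.2] F [-5.1 -1.6 19.4] op 0.208
hold t 33.05 p [0.4535 0.2925 0.1334] rpy [-90.4  -0.2  94.2] F [-4.8 -2.1 19.9] op 0.213
```

View pics/side12.png

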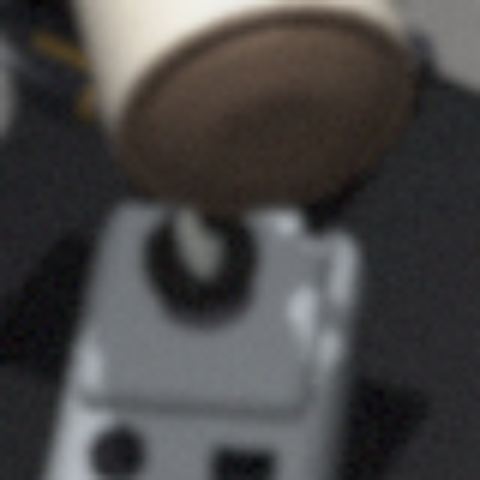

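```bash
python3 - <<'E'
from h import *
p=[.452,.2912]
env.move_straight([*p,.25],rate=.15); st('up')
h=[.4911,-.2568]
print(env.inverse_kinematics([*h,.2],down(52.4)))
env.goto([*h,.22],down(52.4)); 
env.move_straight([*h,.125],rate=.2); st()
for n,(a,b,c,d) in (('side',(100,220,260,400)),('top',(150,260,280,420))):
    f=env.grab_frame(n); cv2.imwrite(f'pics/{n}13.png',cv2.resize(f['image'][a:b,c:d],None,fx=5,fy=5))
    print(n,proj(f,[[*h,.05],[*h,.125-.046],[*h,.0]]).round(1).tolist())
E
```

```text
up t 34.06 p [0.4514 0.2908 0.2485] rpy [-89.9   0.1  94. ] F [ 0.1 -0.3 -0.5] op 0.216
[-10.84626145  16.18823702 -11.59922749   0.         -62.21253549
 -26.75373855]
 t 36.67 p [ 0.4922 -0.2568  0.1259] rpy [-90.1  -0.   52.5] F [-0.3  1.1  0.6] op 0.215
side [[301.2, 146.0], [301.8, 138.9], [300.4, 157.9]]
top [[343.1, 187.1], [345.0, 184.8], [340.0, 190.8]]
```

View pics/side13.png

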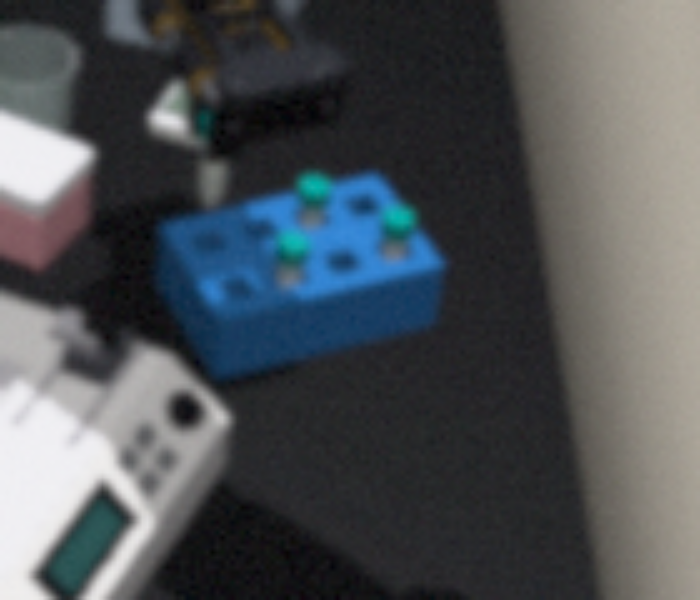

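View pics/top13.png

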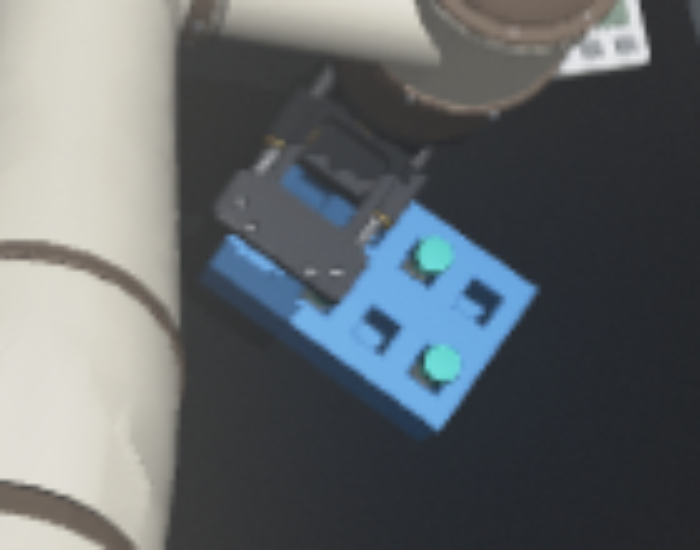

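The foot at side crop (210,203) is straight above the free hole at (210,241), and both show the same camera bias. I'll insert the tube.

```bash
python3 - <<'E'
from h import *
h=[.4911,-.2568]
r=env.move_straight([*h,.101],rate=.1,force_limit=6); st(r)
r=env.move_straight([*h,.085],rate=.04,force_limit=6); st(r)
if not r:
    r=env.move_straight([*h,.0545],rate=.05,force_limit=8); st(r)
for n,(a,b,c,d) in (('side',(100,220,260,400)),):
    f=env.grab_frame(n); cv2.imwrite(f'pics/{n}14.png',cv2.resize(f['image'][a:b,c:d],None,fx=5,fy=5))
E
```

```text
False t 37.16 p [ 0.4913 -0.257   0.1013] rpy [-90.    0.   52.4] F [ 0.  -0.7  0. ] op 0.216
False t 37.71 p [ 0.4911 -0.2568  0.0848] rpy [-90.    0.   52.4] F [ 0.7 -0.2  0.5] op 0.219
True t 38.27 p [ 0.4909 -0.2568  0.0563] rpy [-89.9   0.1  52.4] F [0.7 0.7 4.2] op 0.217
```

View pics/side14.png

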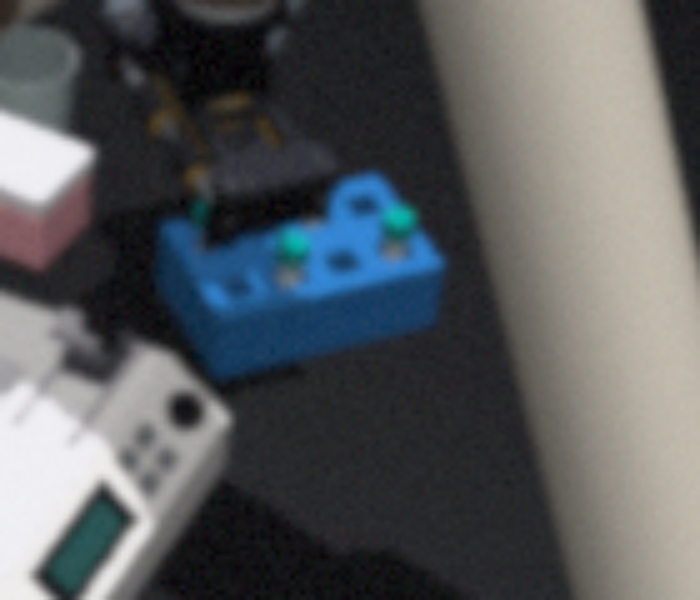

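Contact came at TCP z = 0.056, the expected floor height. I'll release and retreat, then check.

```bash
python3 - <<'E'
from h import *
h=[.4911,-.2568]
env.gripper_to(.42); st()
env.move_straight([*h,.25],rate=.15); st()
env.goto([.2,-.5,.3],down(30)); st()
for n,(a,b,c,d) in (('side',(70,230,170,370)),('top',(70,240,180,400))):
    f=env.grab_frame(n); cv2.imwrite(f'pics/{n}15.png',cv2.resize(f['image'][a:b,c:d],None,fx=3.6,fy=3.6)[:600])
    if n=='top':
        hsv=cv2.cvtColor(f['image'],cv2.COLOR_BGR2HSV)
        m=((hsv[...,0]>75)&(hsv[...,0]<100)&(hsv[...,1]>100)&(hsv[...,2]>60)).astype('uint8')
        k,l,s,cc=cv2.connectedComponentsWithStats(m)
        for i in range(1,k):
            if 8<s[i,4]<400 and cc[i][0]>230 and cc[i][1]>80: print(cc[i].round(1),atz(f,[cc[i]],.076).round(4))
E
```

```text
t 38.98 p [ 0.4903 -0.2566  0.0559] rpy [-89.9   0.   52.4] F [ 0.6  0.1 -0.2] op 0.418
 t 40.42 p [ 0.4906 -0.2566  0.249 ] rpy [-89.8   0.1  52.4] F [ 0.3  0.1 -0.2] op 0.424
 t 41.84 p [ 0.2007 -0.4997  0.2997] rpy [-90.   -0.   30.1] F [ 0.4 -0.9 -1. ] op 0.418
[249.6 154.5] [[ 0.5799 -0.0026  0.076 ]]
[237.9 171.8] [[0.5321 0.0296 0.076 ]]
[250.9 170.8] [[ 0.5344 -0.0055  0.076 ]]
[344.6 185.5] [[ 0.4899 -0.256   0.076 ]]
[366.2 200.6] [[ 0.4478 -0.3119  0.076 ]]
[345.6 206.5] [[ 0.4329 -0.2557  0.076 ]]
[367.5 222.4] [[ 0.3893 -0.3119  0.076 ]]
```

View pics/side15.png

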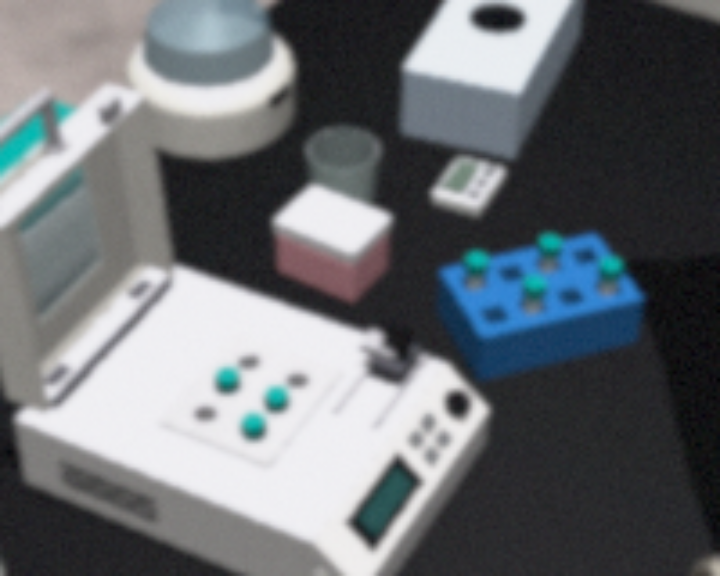

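View pics/top15.png

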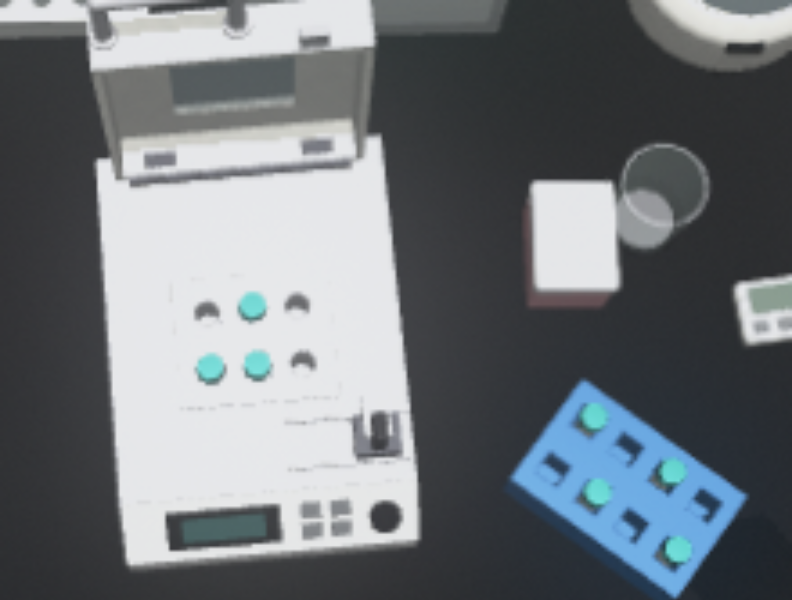

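The tube stands in the corner hole (top crop 593,417) at the same apparent height as the stored ones. The lid stands open, the latch is aside, and the other tubes and bystanders are in place. I'm handing the job in.

```bash
python3 -c "
from h import *
print(env.close_job())"
```

```text
the job is handed in; nothing more can be done
None
```

The job is handed in after about 42 s of the 72 s allowed, and every step was carried out in order. No verdict is reported.

- **Latch:** I slid it until it met its end stop, about 29 mm, with roughly 12 N at the stop. The last picture shows it still aside.
- **Lid:** I swung it by its handle to about 94° and released it. The last picture shows it still standing open.
- **Mixer:** I pressed the tall tube into the grey mixer's cup until the cup stopped moving (13 to 20 N) and held it about 3 s. The tube did not slip in the fingers. I could not read the cup joint itself, so "fully down" rests on the force rise and the height.
- **Rack:** The tube is in the free corner hole of the blue rack. It touched down at the hole-floor height. The last top picture puts its cap about 1.5 mm from the hole centre, as upright and as high as the stored tubes.
- **Rest of the bench:** The other tubes moved less than about 2 mm by the camera. The tip box, beaker and timer look undisturbed. The reagent bottle, jar and pipette were outside the final pictures, but nothing in the forces suggested they were touched.

**Disagreement:** The side camera's points were 4 to 8 mm off the top camera's. I relied on the top camera with the known heights and used the side camera only for relative checks. The touchdowns and grips agreed with that.

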